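# Make up two gift kits

### The job

Make up the two gift kits on the counter. In the square tray, lay the pack of cards flat in the middle, the matchbox flat and centred on the cards with its long side along theirs, and stand the tea light upright in the middle of the matchbox; in the long two-bay tray, stand the shot glass upright in the middle of the wide bay and the dropper bottle upright in the middle of the narrow bay. Leave the small nail-varnish bottle where it stands, and let go of everything.

Things in the scene. Friction and masses are not known exactly. Their poses are not given: they have to be found in the camera images.
- square_tray_middle (a point): Middle of the floor of the square tray: a low open tray of light brown wood-like board, 136 x 136 mm outside, 130 x 130 mm inside, floor 3 mm thick, rim 9 mm above the counter, fixed to the counter. This point lies on its floor (3 mm above the counter); its x and y axes run parallel to the sides, z up. The square and the long tray may change places.
- wide_bay (a point): Middle of the floor of the wide bay of the long tray: a low open tray of the same brown board, 90 x 170 mm outside, rim and rib 9 mm above the counter, fixed, divided by a 3 mm cross rib into a wide and a narrow bay. The wide bay is 84 mm (tray's x) x 96 mm (tray's y, the long direction) inside, and lies toward the tray's +y end. This point lies on its floor, 3 mm above the counter; x and y run parallel to the tray's sides.
- narrow_bay (a point): Middle of the floor of the narrow bay of the same long tray: 84 mm (tray's x) x 65 mm (tray's y) inside, toward the tray's -y end. This point lies on its floor, 3 mm above the counter; axes as for the wide bay.
- cards_centre (a point): Centre of the banded pack of small white cards, lying flat: 84 (x) x 54 (y) x 16 mm high (loose top card a little higher to the eye). The point lies 8 mm above its underside; x is its long direction, z up. Grasp it across the 54 mm width. About 70 g.
- matches_centre (a point): Centre of the closed matchbox, lying flat: 37 (x) x 56 (y) x 17 mm high. The point lies 9 mm above its underside and 8 mm below its top; y is its long direction, z up. The little tray inside does not slide. About 30 g.
- tealight_centre (a point): Centre of the tea light, a low round candle in a metal cup, 38 mm across, 15 mm high, standing upright. The point lies 7.5 mm above its underside, z up. About 20 g.
- shot_glass_centre (a point): Centre of the clear shot glass, standing upright with its mouth up: 62 mm high, 49 mm across at the mouth, 38 mm at the foot. The point lies 31 mm above its foot, on its axis, z up; it is about 43 mm across there. About 70 g.
- dropper_centre (a point): Centre of the brown dropper bottle with a black rubber bulb, standing upright: 102 mm high; body 33 mm across up to about 65 mm, collar 24 mm across above it, bulb 13 mm across on top. The point lies 51 mm above its foot, on its axis, z up. Held here or a little higher, just below the shoulder, the bulb stays clear of most gripper bodies (it stands 51 mm above this point). About 70 g.
- varnish_centre (a point): Centre of the small nail-varnish bottle with a long slim white cap, standing upright: 79 mm high, body 31 mm across up to about 42 mm, cap 17 mm across. The point lies 39.5 mm above its foot. Loose, belongs to neither kit: it stays where it is.
There are look-alikes about, which are no part of the job. Leave any blue or pink look-alike of the part that bears tealight_centre alone.

How it is judged (in metres and radians):
At the end, for the whole second after the job is handed in: Cards flat within 15 mm of the square tray's middle; matchbox flat on them within 12 mm and 20 degrees; tea light upright on it within 12 mm. Glass and dropper bottle upright on the floor within 15 and 13 mm of the middles of the wide and narrow bays. Varnish bottle moved under 30 mm (horizontal distance between cards_centre and square_tray_middle below 0.015 m and z of cards_centre in the frame of square_tray_middle between 0.004 and 0.013 m and angle between each of cards_centre, matches_centre, shot_glass_centre, dropper_centre's own z axis and vertical below 0.1 rad and horizontal distance between matches_centre and cards_centre below 0.012 m and z of matches_centre in the frame of cards_centre between 0.012 and 0.022 m and angle between the y axis of matches_centre and the x axis of cards_centre, either way round below 0.35 rad and horizontal distance between tealight_centre and matches_centre below 0.012 m and z of tealight_centre in the frame of matches_centre between 0.011 and 0.021 m and angle between tealight_centre's own z axis and vertical below 0.12 rad and horizontal distance between shot_glass_centre and wide_bay below 0.015 m and z of shot_glass_centre in the frame of wide_bay between 0.026 and 0.036 m and horizontal distance between dropper_centre and narrow_bay below 0.013 m and z of dropper_centre in the frame of narrow_bay between 0.046 and 0.056 m and distance of varnish_centre from where it was at the start of the episode below 0.03 m); the robot touches nothing.
It fails at once if the nail-varnish bottle is moved by more than 30 mm or knocked over (distance of varnish_centre from where it was at the start of the episode above 0.03 m or angle between varnish_centre's own z axis and vertical above 0.5 rad).
It also fails if it takes over 128 s, if anything falls off the work surface, if the arm or the gripper's body presses on something with over 40 N, if the wrist force passes 120 N, or if a joint passes its speed limit or range.

### The arm

A 6-joint arm with a two-finger parallel gripper is mounted at the origin on a cart in front of the work surface, level with it; the furniture and walls round the work are solid. World frame = base frame: x ahead of the robot, y to its left, z up, the work surface at z = 0. Lengths are in mm, angles in rad, forces in N, time in s.
With the tool pointing down it reaches from about 275 to 750 mm from the base axis. Payload 10.2 kg.
Tool frame: the origin (TCP) lies where the fingers leave the gripper's body, on its centre line; the fingertips stand 73 mm ahead of it and the grasp point (between the pads) lies 54 mm ahead of it; z points along the fingers, y is the line along which they close (so a half turn about z gives the same grasp; the last joint's range is limited). The gripper opens to 85 mm and grips with 20 to 120 N. Pads are 22 mm wide; open, the fingers measure 114 mm over their backs; the gripper's body (76 mm by 85 mm) begins 54 mm behind the grasp point. The pads swing forward as they close: fully open they stand 13 mm farther back than shut.
Start: joints at [-1.384, 0.313, 1.498, -0, 1.331, -0.223], TCP at [209.162, -481.542, 303.894] pointing down, gripper open.
Joint ranges: [-2.94, 2.94], [-0.97, 2.17], [0.19, 2.56], [-1.23, 4.37], [0.02, 3.11], [-2.88, 2.88]. Speed limits (rad/s): [2.39, 2.39, 3.01, 3.14, 3.14, 3.14].

### API

Orientations are given as a unit quaternion [w, x, y, z].
In Python, from rig import ctrl gives the robot as it stands.
- The arm moves only by the shell command python3 -m creep 'ROWS' [OPENING] [FORCE]. ROWS is JSON, a list that holds one entry, the list of rows, each a list of 6 numbers: the shift along the world's x, y, z in units of 25 mm (1.0 is 25 mm), then the turn, a rotation vector about the world's x, y, z in units of 5 degrees (1.0 is 5 degrees). In form: [[[x, y, z, ax, ay, az], ...]]. A call has 1 to 20 rows; each row is the pose to reach, as a shift and turn from the pose commanded when the call began; what a row does not reach only later rows make up. A row lasts 1/12 s, in which the tool goes at most 41.7 mm and 7.16 degrees, less where a joint would pass 70% of its speed; a pose out of reach is approached as far as the arm can. A call with a gripper value outside its range is refused whole. OPENING is the finger opening in mm, from 0 to 85.4, set as the call begins (- or left out, the last holds). The fingers move at their own pace and stop on an object; FORCE is the grip in N (left out, the last holds). Time passes only in rows, so rows that repeat a pose let the fingers close. It gives the time, the measured TCP pose, the force, the opening and the grip force at its end, in the units of the state.
- ctrl.sense(): the state, without advancing time (a new reading comes with each control period).
- ctrl.capture(name): name is "scene" or "top" or "wrist"; returns a dict with "image" (400x640x3 uint8, red, green, blue), "fx", "fy", "cx", "cy" (pixels), "k1" (the pictures are not rectified: a ray, as slopes to the right and down, at radius r is drawn at 1 + k1 r^2 times it, then the intrinsics apply), "R" (3x3) and "t" (3): a world point X has camera coordinates R X + t. Camera axes: x right, y down, z forward; pixel columns grow to the right and rows downward; lengths in mm; the calibration is good to about 2 mm. A picture is of the moment at which its call begins. There is no depth.
- ctrl.finish_job(): hands the job in; it is judged then, once.
The state is a dict: "time_s": time; "joints": joint angles; "dq": joint speeds; "tau": joint torques, N m; "eef_pos": TCP position; "ee_rot": TCP orientation; "force": force on the tool from outside, world axes, zero at the start; "wrist_torque": the same for the moment, N m; "grip_width": opening from 0.0 (shut) to 1.0 (fully open); "grip_force": force on a finger pad.
Only numpy, scipy, OpenCV 4.12 (cv2) and the standard library are available. Lean on these libraries where they do the work, as an engineer would, in place of code of your own. Each camera call takes 0.05 s, during which the arm holds its last target. There are 200 camera calls.

## Working session

There is one attempt and no reset: what is moved stays moved. The work goes in short steps, Python scripts to look and compute and a shell command to move; the robot and the scene stay as the last step left them, time stands still between calls to the robot, and variables do not carry over. Pictures are saved under pics/ and viewed, at most 14 in all, crops included, and the job is handed in when it is done.

```bash
ls; mkdir -p pics; cat > h.py <<'E'
import numpy as np,cv2,pickle
def snap(n,f):
    from rig import ctrl
    c=ctrl.capture(n); pickle.dump(c,open(f'pics/{f}.pkl','wb'))
    cv2.imwrite(f'pics/{f}.png',cv2.cvtColor(np.asarray(c['image'],np.uint8),cv2.COLOR_RGB2BGR)); return c
def load(f): return pickle.load(open(f'pics/{f}.pkl','rb'))
def K(c): return np.array([[c['fx'],0,c['cx']],[0,c['fy'],c['cy']],[0,0,1.]]),np.array([c['k1'],0,0,0,0.])
def p2w(c,uv,z):
    k,d=K(c); uv=np.array(uv,float).reshape(-1,1,2)
    n=cv2.undistortPoints(uv,k,d)[:,0]; R=np.array(c['R']);t=np.array(c['t'])
    o=-R.T@t; D=np.c_[n,np.ones(len(n))]@R
    s=(np.broadcast_to(z,len(n))-o[2])/D[:,2]; return o+D*s[:,None]
def w2p(c,X):
    k,d=K(c); return cv2.projectPoints(np.array(X,float).reshape(-1,3),cv2.Rodrigues(np.array(c['R'],float))[0],np.array(c['t'],float),k,d)[0][:,0]
def crop(f,u0,v0,u1,v1,s,out):
    im=cv2.imread(f'pics/{f}.png')[v0:v1,u0:u1]; cv2.imwrite(f'pics/{out}.png',cv2.resize(im,None,fx=s,fy=s,interpolation=cv2.INTER_CUBIC))
E
python3 - <<'E'
from h import *
from rig import ctrl
print(ctrl.sense())
for n in("scene","top"):
    c=snap(n,n+'0'); print(n,c['fx'],c['k1'],-np.array(c['R']).T@c['t'])
a=cv2.imread('pics/top0.png')
cv2.imwrite('pics/top0b.png',cv2.resize(a,(800,500)))
E
```

```text
pics
{'time_s': 0.0, 'joints': array([-1.38438364e+00,  3.13458851e-01,  1.49844730e+00, -2.25376989e-06,
        1.33098305e+00, -2.23390416e-01]), 'dq': array([ 2.40763540e-05, -5.57926033e-04,  1.42271166e-03, -1.05297520e-03,
        3.27554348e-05, -1.55404384e-04]), 'tau': array([-1.25930968e-03, -4.12275445e+01, -2.59738111e+01, -3.14544914e-04,
        4.20086624e-03, -4.14848913e-06]), 'eef_pos': array([ 209.13687275, -481.3666965 ,  303.3266352 ]), 'ee_rot': array([-6.48184562e-04,  9.79080760e-01,  2.03470991e-01,  1.08909135e-05]), 'force': array([ 0.39795756, -0.2789863 , -0.30761716]), 'wrist_torque': array([ 0.03442261, -0.07395476,  0.00921987]), 'grip_force': 0.0, 'grip_width': 1.0000978818454207}
scene 434.0774353446182 -0.08772278520141044 [  45.65838902 -885.63527482 1111.80291431]
top 405.6619655506893 -0.000646657543172187 [ 429.46458043   17.8354816  1145.48158388]
```

View pics/top0b.png

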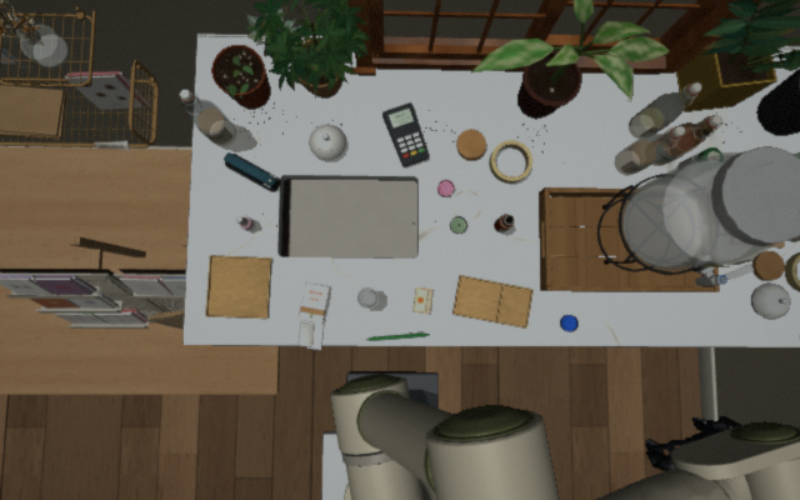

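View pics/scene0.png

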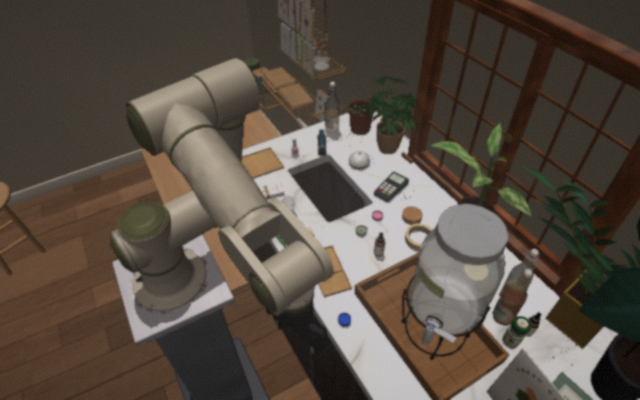

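Top view (800-px picture): the square tray is at (239,287), the long tray at (493,302), the varnish at (246,223) and the dropper at (505,223). The glass is at (371,298), the matchbox at (423,300) and the cards at about (314,315).

Tea-light candidates are green (459,225), pink (446,188) and blue (569,323). I choose green, since the other two are the named look-alikes. I'll check that in a close crop.

```bash
python3 - <<'E'
from h import *
crop('top0',155,145,295,285,4.2,'cL'); crop('top0',275,140,435,270,4.8,'cR')
c=load('top0'); print(np.array(c['R']).round(3))
E
```

```text
[[ 0.005 -1.     0.031]
 [-0.995 -0.008 -0.095]
 [ 0.095 -0.03  -0.995]]
```

View pics/cL.png

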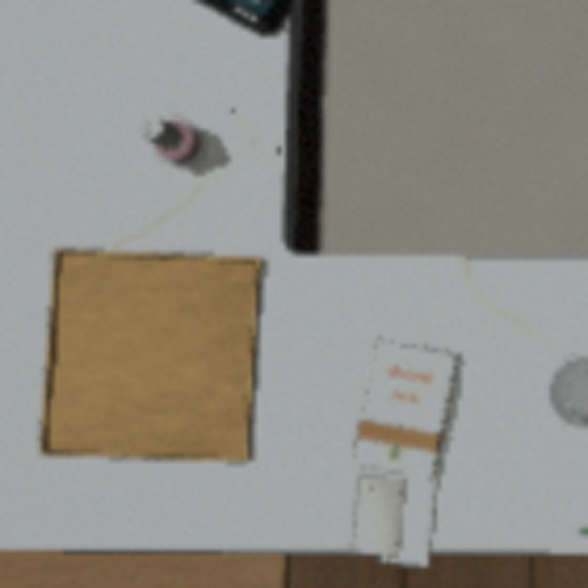

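View pics/cR.png

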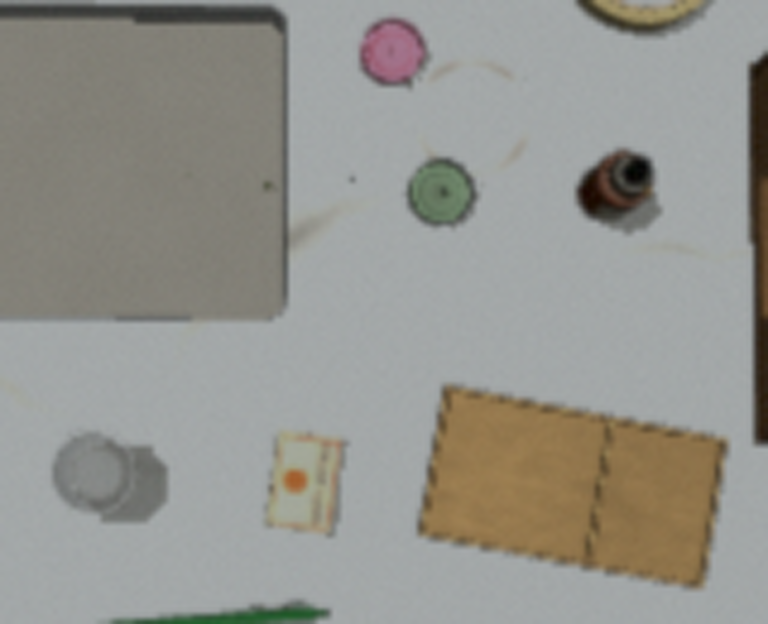

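Left crop: the square tray's corners are (57,250), (264,260), (250,460) and (42,453). The varnish is at (175,140). A long white item runs from (378,338) to about (430,565), which is too long for an 84 mm pack, so it needs a closer look.

Right crop: the green candle is at (441,191), pink (393,51), the matchbox centre (305,482), the glass about (92,472), the dropper cap (633,170) and the long tray's wide bay on the left.

```bash
python3 - <<'E'
from h import *
c=load('top0')
L=lambda p:np.array(p)/4.2+[155,145]
R=lambda p:np.array(p)/4.8+[275,140]
def w(n,p,z,f):
    q=p2w(c,f(p),z)[:,:2]; print(n,q.round(1).tolist(),q.mean(0).round(1)); return q
w('sq',[[57,250],[264,260],[250,460],[42,453]],9,L)
q=w('long',[[446,387],[727,440],[702,586],[420,535]],9,R); print(q[0]-q[1],q[3]-q[2])
w('rib',[[608,428],[590,562]],9,R)
w('cards',[[378,338],[462,352],[440,485],[358,470]],16,L)
w('cards2',[[352,550],[430,565]],16,L)
w('edge',[[200,551],[500,551]],0,L)
w('varnish body',[[178,145]],42,L)
w('varnish cap',[[153,130]],79,L)
w('match',[[281,432],[343,442],[331,534],[267,525]],13,R)
w('tea',[[441,191]],15,R); w('pink',[[393,51]],15,R)
w('drop top',[[634,171]],102,R)
w('glass foot',[[97,476]],5,R);w('glass mouth',[[90,470]],62,R)
w('sink edge',[[285,10],[285,318]],0,R)
E
```

```text
sq [[537.2, 414.7], [531.5, 278.3], [399.5, 283.6], [403.5, 419.0]] [467.9 348.9]
long [[495.9, -142.1], [465.8, -307.6], [380.7, -291.3], [409.6, -126.4]] [ 438.  -216.8]
[ 30.10080269 165.55837037] [ 28.87382231 164.87704222]
rib [[472.4, -237.4], [394.4, -225.7]] [ 433.4 -231.5]
cards [[479.8, 200.6], [470.9, 145.3], [383.9, 158.0], [393.4, 211.7]] [432.  178.9]
cards2 [[341.7, 214.3], [332.2, 163.5]] [336.9 188.9]
edge [[339.6, 316.6], [340.0, 119.6]] [339.8 218.1]
varnish body [[603.0, 328.3]] [603.  328.3]
varnish cap [[606.6, 333.8]] [606.6 333.8]
match [[468.8, -45.0], [463.2, -81.2], [410.0, -74.2], [415.0, -37.0]] [439.3 -59.3]
tea [[611.1, -138.9]] [ 611.1 -138.9]
pink [[694.7, -110.8]] [ 694.7 -110.8]
drop top [[609.2, -232.7]] [ 609.2 -232.7]
glass foot [[442.9, 61.8]] [442.9  61.8]
glass mouth [[445.5, 63.5]] [445.5  63.5]
sink edge [[722.5, -47.6], [536.7, -48.0]] [629.6 -47.8]
```

```bash
python3 -m creep '[[[2,6,0,0,0,-2],[4,12,0,0,0,-4],[8.6,26.4,0,0,0,-6.1],[8.6,26.4,0,0,0,-6.1],[8.6,26.4,0,0,0,-6.1],[8.6,26.4,0,0,0,-6.1],[8.6,26.4,0,0,0,-6.1],[8.6,26.4,0,0,0,-6.1],[8.6,26.4,0,0,0,-6.1],[8.6,26.4,0,0,0,-6.1],[8.6,26.4,0,0,0,-6.1],[8.6,26.4,0,0,0,-6.1],[8.6,26.4,0,0,0,-6.1],[8.6,26.4,0,0,0,-6.1],[8.6,26.4,0,0,0,-6.1],[8.6,26.4,0,0,0,-6.1],[8.6,26.4,0,0,0,-6.1],[8.6,26.4,0,0,0,-6.1],[8.6,26.4,0,0,0,-6.1],[8.6,26.4,0,0,0,-6.1]]]' 85
python3 - <<'E'
from h import *
c=snap('wrist','w1'); R=np.array(c['R']); print(-R.T@c['t'],R.round(3),c['fx'])
E
```

```text
time_s: 1.77
eef_pos: [423.9, 178.1, 303.6]
ee_rot: [0.0, 0.998, -0.061, -0.0]
force: [0.1, -0.8, 0.1]
grip_width: 0.997
grip_force: 0.0
[495.45362996 169.14542656 373.35392867] [[-0.123 -0.992  0.001]
 [-0.95   0.118  0.288]
 [-0.286  0.034 -0.958]] 333.0558849338671
```

View pics/w1.png

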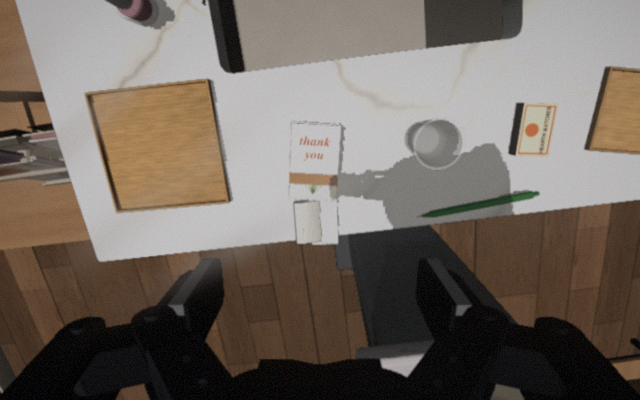

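The wrist view shows the "thank you" pack with its top edge at (292–341,122). A second white piece lies on or below it down to row 245. I'll crop that.

```bash
python3 - <<'E'
from h import *
crop('w1',265,105,365,255,4,'w1c')
E
```

```text
(no output)
```

View pics/w1c.png

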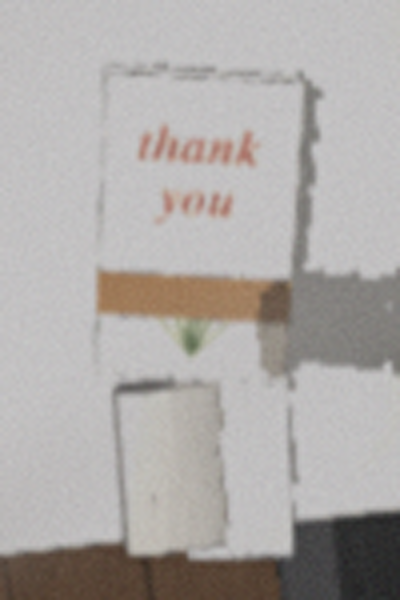

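The pack's top face runs from crop rows 68 to 380, which matches 84 mm. The separate white thing below it (rows 380–555) is at the counter's edge and I'll leave it alone. Next I refine the poses from the wrist view.

```bash
python3 - <<'E'
from h import *
c=load('w1')
f=lambda p:np.array(p)/4+[265,105]
def w(n,p,z):
    q=p2w(c,p,z)[:,:2]; print(n,q.round(1).tolist(),q.mean(0).round(1)); return q
q=w('cards',f([[104,70],[301,78],[289,380],[95,376]]),17)
w('sq',[[88,94],[211,80],[229,202],[118,211]],9)
w('glass foot',[[437,148]],5); w('glass mouth',[[436,140]],62)
w('match',[[524,103],[557,106],[549,155],[516,153]],17)
k=load('top0'); print(w2p(k,[[467.9,348.9,9]]))
E
```

```text
cards [[479.0, 200.8], [470.6, 149.9], [389.2, 161.9], [397.0, 215.4]] [433.9 182. ]
sq [[536.3, 411.8], [532.0, 277.6], [399.7, 285.0], [405.0, 417.1]] [468.3 347.9]
glass foot [[431.7, 45.4]] [431.7  45.4]
glass mouth [[449.1, 65.3]] [449.1  65.3]
match [[470.1, -43.5], [463.2, -79.4], [411.6, -74.0], [418.1, -36.9]] [440.8 -58.4]
[[191.54143841 229.57030727]]
```

```bash
python3 -m creep '[[[0.37,0.1,-1.5,0,0,-0.3],[0.37,0.1,-3,0,0,-0.3],[0.37,0.1,-4.5,0,0,-0.3],[0.37,0.1,-6,0,0,-0.3],[0.37,0.1,-7.2,0,0,-0.3],[0.37,0.1,-8.2,0,0,-0.3],[0.37,0.1,-8.8,0,0,-0.3],[0.37,0.1,-9.1,0,0,-0.3],[0.37,0.1,-9.1,0,0,-0.3],[0.37,0.1,-9.1,0,0,-0.3]]]' 85
python3 -m creep '[[[0,0,0,0,0,0],[0,0,0,0,0,0],[0,0,0,0,0,0],[0,0,0,0,0,0],[0,0,0,0,0,0],[0,0,0,0,0,0],[0,0,0,0,0,0],[0,0,0,0,0,0],[0,0,0,0,0,0],[0,0,0,0,0,0]]]' 40 40
python3 -m creep '[[[0,0,0.3,0,0,0],[0,0,0.8,0,0,0],[0,0,1.5,0,0,0],[0,0,2.2,0,0,0],[0,0,3,0,0,0],[0,0,3,0,0,0]]]'
python3 -c "
from h import *
snap('wrist','w2')"
```

```text
time_s: 2.65
eef_pos: [433.8, 180.5, 77.1]
ee_rot: [-0.0, 0.997, -0.075, 0.0]
force: [-0.2, -0.8, 0.2]
grip_width: 0.992
grip_force: 0.0
time_s: 3.48
eef_pos: [433.8, 181.0, 77.5]
ee_rot: [-0.0, 0.997, -0.074, 0.001]
force: [-2.5, -1.8, 8.4]
grip_width: 0.594
grip_force: 41.1
time_s: 3.98
eef_pos: [434.7, 181.3, 155.0]
ee_rot: [-0.001, 0.997, -0.074, 0.003]
force: [0.3, -0.4, 0.8]
grip_width: 0.595
grip_force: 42.6
```

View pics/w2.png

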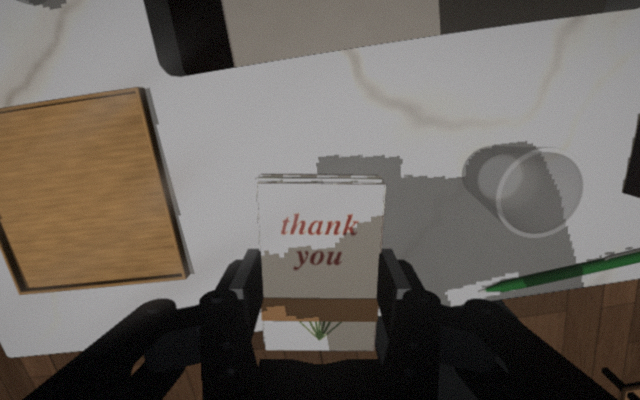

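The cards are held, with their far edge at (258,180)–(385,183).

```bash
python3 - <<'E'
from h import *
c=load('w2')
q=p2w(c,[[258,178],[385,180]],16+77.5)[:,:2]; print(q, q.mean(0)-42*np.array([np.cos(.149),-np.sin(.149)]),np.hypot(*(q[0]-q[1])))
q=p2w(c,[[0,110],[143,90],[187,274],[21,292]],9)[:,:2];print(q,q[2:].mean(0))
E
```

```text
[[481.03660129 199.33311373]
 [472.5899369  148.61280405]] [435.27862819 180.20782894] 51.41882879092762
[[535.78114174 377.06060332]
 [531.49191478 278.35264171]
 [403.14581456 283.69209751]
 [405.73656024 417.21895099]] [404.4411874  350.45552425]
```

```bash
python3 -m creep '[[[0.2,1,0,0,0,0.3],[0.5,2.3,0,0,0,0.6],[0.8,3.7,0,0,0,0.9],[1.1,5.1,0,0,0,1.2],[1.3,6.2,0,0,0,1.24],[1.36,6.72,-0.5,0,0,1.24],[1.36,6.72,-1.3,0,0,1.24],[1.36,6.72,-2,0,0,1.24],[1.36,6.72,-2.4,0,0,1.24],[1.36,6.72,-2.6,0,0,1.24],[1.36,6.72,-2.7,0,0,1.24],[1.36,6.72,-2.7,0,0,1.24]]]'
python3 -c "
from h import *
snap('wrist','w3');c=load('w3');print(w2p(c,[[468.2+42*1,348.5-2,19.]]))"
```

```text
time_s: 5.03
eef_pos: [467.5, 348.8, 83.9]
ee_rot: [0.0, 1.0, -0.02, -0.0]
force: [-0.6, 1.1, -0.6]
grip_width: 0.591
grip_force: 42.6
[[320.49011898 176.41066466]]
```

View pics/w3.png

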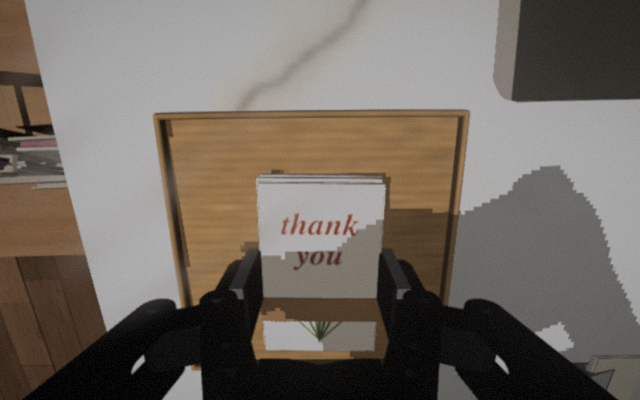

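```bash
python3 -m creep '[[[0,0,-0.07,0,0,0],[0,0,-0.13,0,0,0],[0,0,-0.13,0,0,0]]]'
python3 -m creep '[[[0,0,0,0,0,0],[0,0,0,0,0,0],[0,0,0,0,0,0],[0,0,0,0,0,0],[0,0,0,0,0,0],[0,0,0,0,0,0]]]' 80
python3 -m creep '[[[0,0,0.8,0,0,0],[0,0,2,0,0,0],[0,0,3.2,0,0,0],[0,-1,4,0,0,0],[-0.2,-2.5,4.2,0,0,-0.2],[-0.3,-4,4.2,0,0,-0.4],[-0.4,-5.6,4.2,0,0,-0.6],[-0.6,-7.2,4.2,0,0,-0.8],[-0.8,-8.8,4.2,0,0,-1.04],[-0.9,-10.4,4.2,0,0,-1.04],[-1,-12,4.2,0,0,-1.04],[-1.09,-13.6,4.2,0,0,-1.04],[-1.09,-15,4,0,0,-1.04],[-1.09,-15.9,3.5,0,0,-1.04],[-1.09,-16.3,2.8,0,0,-1.04],[-1.09,-16.3,2,0,0,-1.04],[-1.09,-16.3,1.2,0,0,-1.04],[-1.09,-16.3,1.2,0,0,-1.04],[-1.09,-16.3,1.2,0,0,-1.04]]]' 80
python3 -c "
from h import *
snap('wrist','w4')
c=load('w4'); print(w2p(c,[[440.3+28,-58.6-3.7,17.]]))"
```

```text
time_s: 5.33
eef_pos: [467.5, 348.9, 80.8]
ee_rot: [-0.0, 1.0, -0.02, 0.0]
force: [0.5, 0.5, -0.3]
grip_width: 0.595
grip_force: 42.6
time_s: 5.83
eef_pos: [467.4, 349.0, 80.7]
ee_rot: [-0.0, 1.0, -0.02, 0.0]
force: [-0.5, 0.2, 0.0]
grip_width: 0.937
grip_force: 0.0
time_s: 7.42
eef_pos: [440.0, -58.5, 110.6]
ee_rot: [-0.0, 0.998, -0.066, -0.001]
force: [0.5, 0.7, 1.2]
grip_width: 0.941
grip_force: 0.0
[[319.2530795  191.55435577]]
```

View pics/w4.png

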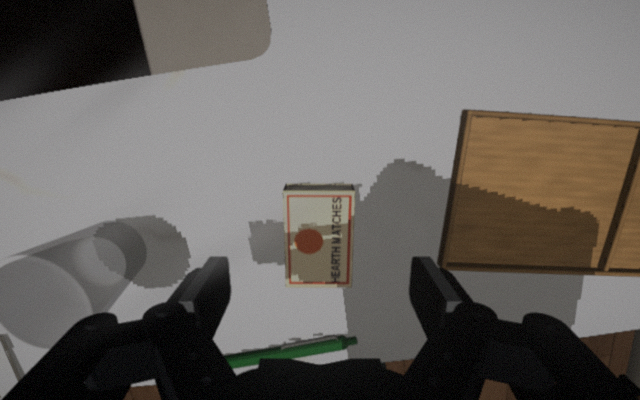

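The matchbox's far edge is at (319,~190), as predicted. Descend and grip.

```bash
python3 -m creep '[[[0,0,-0.5,0,0,0],[0,0,-1,0,0,0],[0,0,-1.25,0,0,0],[0,0,-1.3,0,0,0],[0,0,-1.3,0,0,0]]]'
python3 -m creep '[[[0,0,0,0,0,0],[0,0,0,0,0,0],[0,0,0,0,0,0],[0,0,0,0,0,0],[0,0,0,0,0,0],[0,0,0,0,0,0],[0,0,0,0,0,0],[0,0,0,0,0,0],[0,0,0,0,0,0],[0,0,0,0,0,0]]]' 20 30
python3 -m creep '[[[0,0,0.3,0,0,0],[0,0,1,0,0,0],[0,0,2,0,0,0],[0,0,3,0,0,0],[0,0,4,0,0,0],[0,0,4,0,0,0],[0,0,4,0,0,0]]]'
python3 -c "
from h import *
snap('wrist','w5');crop('w5',200,120,440,300,2.5,'w5c')"
```

```text
time_s: 7.88
eef_pos: [440.5, -58.5, 78.7]
ee_rot: [0.0, 0.998, -0.065, 0.0]
force: [0.5, 0.8, 0.6]
grip_width: 0.934
grip_force: 0.0
time_s: 8.72
eef_pos: [440.3, -58.6, 78.7]
ee_rot: [0.0, 0.998, -0.065, 0.0]
force: [-1.8, 0.1, 6.7]
grip_width: 0.437
grip_force: 30.0
time_s: 9.3
eef_pos: [440.4, -58.6, 179.3]
ee_rot: [0.0, 0.998, -0.066, 0.001]
force: [0.4, 0.5, -1.3]
grip_width: 0.435
grip_force: 30.6
```

View pics/w5c.png

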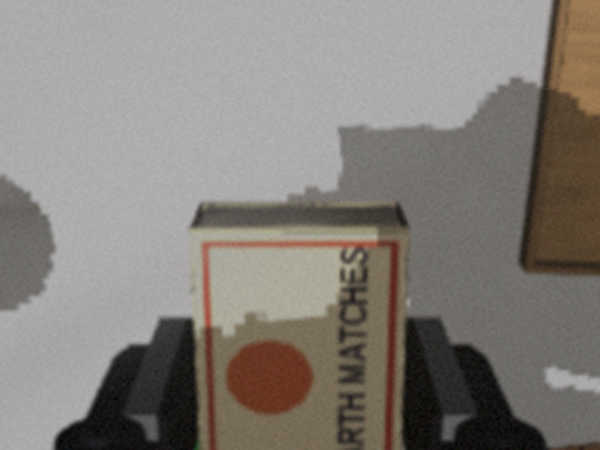

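The matchbox is held, its top far edge at crop (192–408,228), i.e. about image (320,211).

```bash
python3 - <<'E'
from h import *
c=load('w5'); q=p2w(c,np.array([[190,228],[409,231]])/2.5+[200,120],17+100.6)[:,:2]
print(q,q.mean(0)-28*np.array([np.cos(.131),-np.sin(.131)]))
E
```

```text
[[471.37534558 -44.73511339]
 [466.03511702 -80.82177177]] [440.94514192 -59.12092468]
```

```bash
python3 -m creep '[[[0.1,0.8,0,0,0,0.1],[0.2,2,0,0,0,0.2],[0.3,3.4,0,0,0,0.3],[0.4,4.8,0,0,0,0.4],[0.5,6.2,0,0,0,0.5],[0.6,7.6,0,0,0,0.6],[0.7,9,0,0,0,0.7],[0.8,10.4,0,0,0,0.8],[0.9,11.8,0,0,0,0.9],[1,13.2,0,0,0,1.04],[1.09,14.5,0,0,0,1.04],[1.09,15.6,-0.2,0,0,1.04],[1.09,16.29,-0.7,0,0,1.04],[1.09,16.29,-1.5,0,0,1.04],[1.09,16.29,-2.2,0,0,1.04],[1.09,16.29,-2.7,0,0,1.04],[1.09,16.29,-3,0,0,1.04],[1.09,16.29,-3,0,0,1.04],[1.09,16.29,-3,0,0,1.04]]]'
python3 -c "
from h import *
snap('wrist','w6');crop('w6',140,80,480,300,2.3,'w6c')"
```

```text
time_s: 10.93
eef_pos: [467.3, 348.6, 102.8]
ee_rot: [0.0, 1.0, -0.02, -0.0]
force: [0.3, -0.5, -0.2]
grip_width: 0.441
grip_force: 30.6
```

View pics/w6c.png

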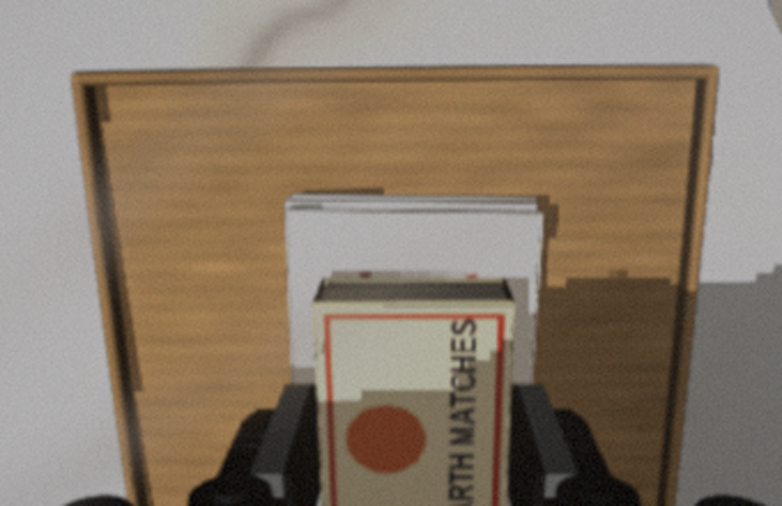

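```bash
python3 -m creep '[[[0,0,-0.08,0,0,0],[0,0,-0.16,0,0,0],[0,0,-0.16,0,0,0]]]'
python3 -m creep '[[[0,0,0,0,0,0],[0,0,0,0,0,0],[0,0,0,0,0,0],[0,0,0,0,0,0],[0,0,0,0,0,0],[0,0,0,0,0,0]]]' 70
python3 -m creep '[[[0,0,0.6,0,0,0],[0,0,1.6,0,0,0],[0,0,2.8,0,0,0],[0,-0.8,4,0,0,0],[-0.2,-2.3,4.6,0,0,0],[-0.4,-3.9,5,0,0,0],[-0.6,-5.5,5,0,0,0],[-0.7,-7.1,5,0,0,0],[-0.87,-8.7,5,0,0,0],[-0.87,-10.2,5,0,0,0],[-0.87,-11.1,5,0,0,0],[-0.87,-11.4,5,0,0,0],[-0.87,-11.4,5,0,0,0],[-0.87,-11.4,5,0,0,0]]]' 85
python3 -c "
from h import *
c=snap('wrist','w7');crop('w7',220,80,420,260,3.2,'w7c');print(w2p(c,[[445.5,63.7,0],[445.5,63.7,62]]))"
```

```text
time_s: 11.23
eef_pos: [467.4, 348.7, 99.2]
ee_rot: [-0.0, 1.0, -0.02, 0.0]
force: [-0.0, -0.7, -0.0]
grip_width: 0.436
grip_force: 30.6
time_s: 11.73
eef_pos: [467.4, 348.7, 99.2]
ee_rot: [-0.0, 1.0, -0.02, 0.0]
force: [-0.1, 0.1, -1.0]
grip_width: 0.819
grip_force: 0.0
time_s: 12.9
eef_pos: [445.7, 64.2, 224.2]
ee_rot: [-0.0, 1.0, -0.02, 0.0]
force: [0.7, 0.6, -0.8]
grip_width: 0.998
grip_force: 0.0
[[319.90287073 185.38079963]
 [320.03607523 205.67455963]]
```

View pics/w7c.png

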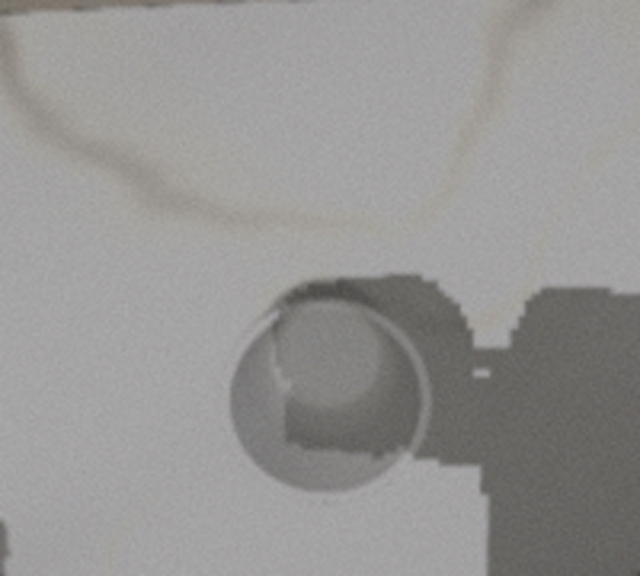

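Glass mouth circle centre is at about crop (330,395), i.e. image (323,203). That puts the glass at about (447,62).

```bash
python3 -m creep '[[[0.05,-0.09,-1,0,0,0],[0.05,-0.09,-2.2,0,0,0],[0.05,-0.09,-3.3,0,0,0],[0.05,-0.09,-4.3,0,0,0],[0.05,-0.09,-5,0,0,0],[0.05,-0.09,-5.4,0,0,0],[0.05,-0.09,-5.53,0,0,0],[0.05,-0.09,-5.53,0,0,0],[0.05,-0.09,-5.53,0,0,0]]]'
python3 -m creep '[[[0,0,0,0,0,0],[0,0,0,0,0,0],[0,0,0,0,0,0],[0,0,0,0,0,0],[0,0,0,0,0,0],[0,0,0,0,0,0],[0,0,0,0,0,0],[0,0,0,0,0,0],[0,0,0,0,0,0],[0,0,0,0,0,0]]]' 25 30
python3 -m creep '[[[0,0,0.3,0,0,0],[0,0,0.8,0,0,0],[0,0,1.6,0,0,0],[0,0,2,0,0,0],[0,0,2,0,0,0],[0,0,2,0,0,0]]]'
python3 - <<'E'
from h import *
snap('wrist','w8')
c=load('top0')
R=lambda p:np.array(p)/4.8+[275,140]
q=p2w(c,R([[446,387],[727,440],[702,586],[420,535]]),9)[:,:2]
m=q.mean(0); d=(q[0]+q[3]-q[1]-q[2]); d/=np.hypot(*d)
# outside 170: wide end wall 3 + 96 ; centre 85-3-48=34 ; narrow: 85-3-32.5=49.5
print(m,d,np.degrees(np.arctan2(d[1],d[0])),'wide',m+34*d,'narrow',m-49.5*d)
E
```

```text
time_s: 13.7
eef_pos: [447.2, 62.1, 86.4]
ee_rot: [0.0, 1.0, -0.02, 0.0]
force: [0.3, -0.6, 0.9]
grip_width: 0.996
grip_force: 0.0
time_s: 14.53
eef_pos: [447.3, 61.5, 86.6]
ee_rot: [-0.0, 1.0, -0.02, 0.001]
force: [-0.4, 1.2, 5.8]
grip_width: 0.529
grip_force: 29.4
time_s: 15.03
eef_pos: [446.9, 61.4, 136.2]
ee_rot: [0.0, 1.0, -0.02, 0.0]
force: [-0.3, 1.0, -1.5]
grip_width: 0.526
grip_force: 30.7
[ 437.99832281 -216.83665489] [0.17569912 0.98444391] 79.88065496744477 wide [ 443.97209283 -183.36556182] narrow [ 429.30121645 -265.56662864]
```

```bash
python3 - <<'E'
from h import *
c=load('w4'); print(p2w(c,[[464,110],[441,269],[605,272]],9))
t=load('top0'); print(p2w(t,np.array([[446,387],[420,535],[590,562]])/4.8+[275,140],9))
E
python3 -m creep '[[[0,-0.5,0.3,0,0,0],[0,-1.3,0.3,0,0,0],[0,-2.3,0.3,0,0,0],[0,-3.5,0.3,0,0,0],[0,-4.7,0.3,0,0,0],[0,-5.9,0.3,0,0,0],[-0.1,-7,0.3,0,0,0],[-0.12,-8,0.3,0,0,0],[-0.12,-8.8,0.3,0,0,0],[-0.12,-9.4,0.2,0,0,0],[-0.12,-9.79,-0.2,0,0,0],[-0.12,-9.79,-0.8,0,0,0],[-0.12,-9.79,-1.2,0,0,0],[-0.12,-9.79,-1.2,0,0,0],[-0.12,-9.79,-1.2,0,0,0]]]'
python3 -c "
from h import *
c=snap('wrist','w9');print(w2p(c,[[444,-183.4,3]]))"
```

```text
[[ 498.58428213 -139.47959465    9.        ]
 [ 411.22812181 -125.46692023    9.        ]
 [ 394.9215337  -224.02823543    9.        ]]
[[ 495.90213434 -142.07109934    9.        ]
 [ 409.58182377 -126.38450415    9.        ]
 [ 394.35540031 -225.72780924    9.        ]]
time_s: 16.33
eef_pos: [443.6, -182.6, 105.1]
ee_rot: [-0.001, 1.0, -0.02, -0.001]
force: [-0.2, -0.2, -0.8]
grip_width: 0.525
grip_force: 30.7
[[320.84528148 236.43956303]]
```

View pics/w9.png

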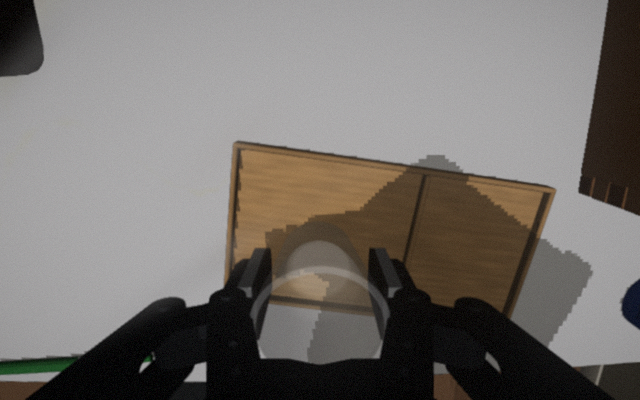

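The glass hovers over the wide bay. The tray's far corners are (235,143) and (554,188), with the rib at (424,174).

```bash
python3 - <<'E'
from h import *
c=load('w9'); q=p2w(c,[[235,142],[554,188],[424,172],[228,300]],9)[:,:2]; print(q)
d=q[0]-q[1]; L=np.hypot(*d); d/=L; n=np.array([-d[1],d[0]]); n=n if n[0]<0 else -n
m=(q[0]+q[1])/2+45*n; print(L,d,m,m+34*d,m-49.5*d)
E
```

```text
[[ 498.51557945 -143.01151544]
 [ 468.50696933 -306.63375339]
 [ 479.58677331 -237.25452914]
 [ 409.18128664 -128.60266998]]
166.3512952506053 [0.18039301 0.98359461] [ 439.24951679 -216.70494917] [ 445.38287898 -183.26273231] [ 430.32006301 -265.39288253]
```

```bash
python3 -m creep '[[[0.04,-0.03,-0.3,0,0,0],[0.04,-0.03,-0.5,0,0,0],[0.04,-0.03,-0.6,0,0,0],[0.04,-0.03,-0.6,0,0,0],[0.04,-0.03,-0.6,0,0,0]]]'
python3 -m creep '[[[0,0,0,0,0,0],[0,0,0,0,0,0],[0,0,0,0,0,0],[0,0,0,0,0,0],[0,0,0,0,0,0],[0,0,0,0,0,0]]]' 72
python3 -m creep '[[[0,0,0.6,0,0,0],[0,0,1.6,0,0,0],[0,0,2.8,0,0,0],[0,0,4,0,0,0],[1,0.3,4.4,0,0,0],[2.3,0.6,4.4,0,0,0],[3.6,1,4.4,0,0,0],[4.9,1.4,4.4,0,0,0],[6,1.77,4.4,0,0,0],[6.66,1.77,4,0,0,0],[6.66,1.77,3.5,0,0,0],[6.66,1.77,3.5,0,0,0],[6.66,1.77,3.5,0,0,0]]]' 80
cat > blob.py <<'E'
from h import *
def blob(f,z,near):
    c=load(f); im=np.asarray(c['image'],np.uint8); h=cv2.cvtColor(im,cv2.COLOR_RGB2HSV)
    m=cv2.inRange(h,(35,50,40),(85,255,255)); n,l,s,ce=cv2.connectedComponentsWithStats(m)
    for i in range(1,n):
        if s[i,4]>80: 
            p=[s[i,0]+s[i,2]/2-.5,s[i,1]+s[i,3]/2-.5]; print(s[i],ce[i].round(1),p2w(c,[ce[i],p],z)[:,:2].round(1))
E
python3 -c "
from blob import *
snap('wrist','w10');blob('w10',15,0)"
```

```text
time_s: 16.8
eef_pos: [444.9, -184.0, 90.8]
ee_rot: [-0.0, 1.0, -0.02, -0.0]
force: [0.7, 0.1, -1.0]
grip_width: 0.526
grip_force: 30.7
time_s: 17.3
eef_pos: [444.9, -184.1, 91.0]
ee_rot: [0.0, 1.0, -0.02, 0.0]
force: [-0.4, 0.9, -0.3]
grip_width: 0.838
grip_force: 0.0
time_s: 18.38
eef_pos: [611.0, -139.7, 177.8]
ee_rot: [-0.0, 1.0, -0.02, -0.001]
force: [-0.7, -0.4, 0.2]
grip_width: 0.936
grip_force: 0.0
```

```bash
python3 - <<'E'
from h import *
c=load('w10'); u,v=w2p(c,[[611,-139,15]])[0]; print(u,v)
h=cv2.cvtColor(np.asarray(c['image'],np.uint8),cv2.COLOR_RGB2HSV); print(h[int(v),int(u)-60:int(u)+60:8])
E
sed -i 's/(35,50,40)/(35,35,15)/' blob.py; python3 -c "
from blob import *
blob('w10',15,0)"
```

```text
318.4512237954003 204.848521526575
[[ 30   5 192]
 [ 23   5 194]
 [  0   1 189]
 [ 15   3 190]
 [150   1 185]
 [ 50  34 134]
 [ 49  21  98]
 [ 51  26 100]
 [ 49  23  88]
 [ 48  46 140]
 [ 50  42  91]
 [  0  11 121]
 [ 19  17 119]
 [ 20  13 122]
 [ 12  11 118]]
[ 295  179   48   44 1079] [320.6 196.6] [[ 617.2 -140.8]
 [ 614.3 -139.2]]
```

```bash
python3 - <<'E'
from h import *
c=load('w10'); h=cv2.cvtColor(cv2.GaussianBlur(np.asarray(c['image'],np.uint8),(3,3),0),cv2.COLOR_RGB2HSV)
m=cv2.inRange(h,(38,16,15),(65,255,255)); m=cv2.morphologyEx(m,cv2.MORPH_OPEN,np.ones((5,5)))
n,l,s,ce=cv2.connectedComponentsWithStats(m)
for i in range(1,n):
    if s[i,4]>300:
        e=cv2.fitEllipse(cv2.convexHull(np.argwhere(l==i)[:,::-1].astype(np.float32))); print(s[i],e,p2w(c,[e[0]],15))
q=p2w(c,[[318.5,200]],15)[0]; a=w2p(c,[q+[0,19,0],q-[0,19,0],q+[19,0,0],q-[19,0,0]]); print(a)
E
```

```text
[ 295  178   48   45 1727] ((318.54949951171875, 200.13827514648438), (45.246360778808594, 48.41169357299805), 102.03668212890625) [[ 614.5841614  -139.22288631   15.        ]]
[[292.45123158 201.03323385]
 [344.59803411 198.96587796]
 [317.37550262 174.41086075]
 [319.57534906 224.4611517 ]]
```

```bash
python3 -m creep '[[[0.1,0.02,-0.8,0,0,0],[0.1,0.02,-1.8,0,0,0],[0.1,0.02,-2.8,0,0,0],[0.1,0.02,-3.5,0,0,0],[0.1,0.02,-3.9,0,0,0],[0.1,0.02,-4.03,0,0,0],[0.1,0.02,-4.03,0,0,0],[0.1,0.02,-4.03,0,0,0]]]'
python3 -m creep '[[[0,0,0,0,0,0],[0,0,0,0,0,0],[0,0,0,0,0,0],[0,0,0,0,0,0],[0,0,0,0,0,0],[0,0,0,0,0,0],[0,0,0,0,0,0],[0,0,0,0,0,0],[0,0,0,0,0,0],[0,0,0,0,0,0]]]' 20 25
python3 -m creep '[[[0,0,0.3,0,0,0],[0,0,1,0,0,0],[0,0,2.2,0,0,0],[0,0,3.6,0,0,0],[0,0,4.4,0,0,0],[0,0,4.4,0,0,0],[0,0,4.4,0,0,0]]]'
python3 - <<'E'
from h import *
c=snap('wrist','w11'); h=cv2.cvtColor(cv2.GaussianBlur(np.asarray(c['image'],np.uint8),(3,3),0),cv2.COLOR_RGB2HSV)
m=cv2.inRange(h,(38,16,15),(65,255,255)); m=cv2.morphologyEx(m,cv2.MORPH_OPEN,np.ones((5,5)))
n,l,s,ce=cv2.connectedComponentsWithStats(m)
for i in range(1,n):
    if s[i,4]>300:
        e=cv2.fitEllipse(cv2.convexHull(np.argwhere(l==i)[:,::-1].astype(np.float32))); print(s[i],e,p2w(c,[e[0]],15+110))
E
```

```text
time_s: 19.1
eef_pos: [614.4, -139.6, 79.1]
ee_rot: [0.0, 1.0, -0.02, 0.001]
force: [-0.6, -0.1, -0.2]
grip_width: 0.941
grip_force: 0.0
time_s: 19.93
eef_pos: [614.1, -139.3, 78.4]
ee_rot: [0.0, 1.0, -0.02, 0.0]
force: [-2.2, 1.1, 5.9]
grip_width: 0.422
grip_force: 24.9
time_s: 20.52
eef_pos: [614.1, -139.3, 188.8]
ee_rot: [0.0, 1.0, -0.02, 0.001]
force: [-0.7, 0.1, -0.7]
grip_width: 0.424
grip_force: 25.1
[ 281  237   78   64 3904] ((319.6194152832031, 267.70526123046875), (64.05452728271484, 77.8709716796875), 90.39205169677734) [[ 615.67990353 -139.64116963  125.        ]]
```

```bash
python3 -m creep '[[[-0.2,0.6,0,0,0,0],[-0.6,1.8,0,0,0,0],[-1,3.2,0,0,0,0],[-1.4,4.6,0,0,0,0],[-1.8,6,0,0,0,0],[-2.2,7.4,0,0,0,0],[-2.6,8.8,0,0,0,0],[-3,10.2,0,0,0,0],[-3.4,11.6,0,0,0,0],[-3.9,13,0,0,0,0],[-4.3,14.4,0,0,0,0],[-4.7,15.8,0,0,0,0],[-5.1,17.1,0,0,0,0],[-5.5,18.3,0,0,0,0],[-5.8,19.1,-0.4,0,0,0],[-5.88,19.51,-1.2,0,0,0],[-5.88,19.51,-2,0,0,0],[-5.88,19.51,-2.5,0,0,0],[-5.88,19.51,-2.5,0,0,0],[-5.88,19.51,-2.5,0,0,0]]]'
python3 -c "
from h import *
snap('wrist','w12');crop('w12',140,80,480,330,2.3,'w12c')"
```

```text
time_s: 22.23
eef_pos: [466.4, 348.2, 124.0]
ee_rot: [0.001, 1.0, -0.02, -0.001]
force: [0.1, 1.0, -0.5]
grip_width: 0.427
grip_force: 25.1
```

View pics/w12c.png

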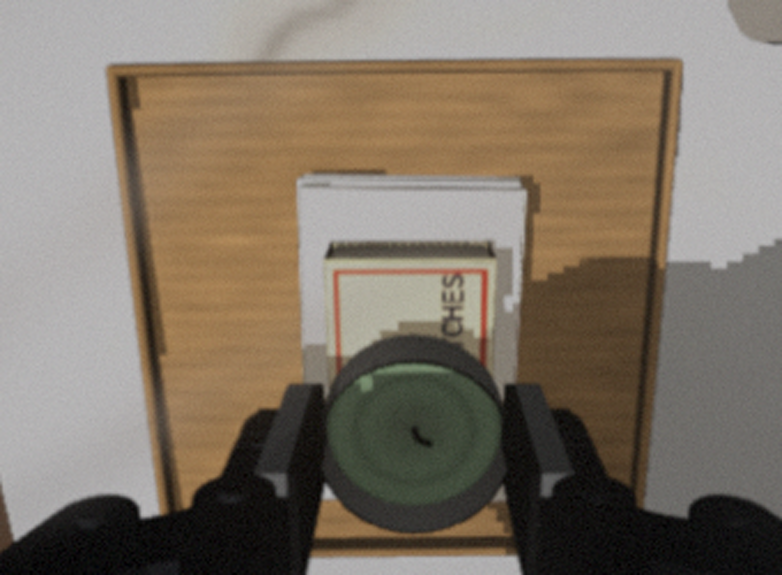

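The tea light hangs over the matchbox, with its rim centre at about crop (413,433). The matchbox's top far edge runs (326,260)–(496,260).

```bash
python3 - <<'E'
from h import *
c=load('w12'); f=lambda p:np.array(p)/2.3+[140,80]
q=p2w(c,f([[326,260],[496,259]]),36); print(q, q.mean(0)[:2]-28*np.array([1,-.04]))
q=p2w(c,f([[300,188],[524,189]]),19); print('cards', q.mean(0)[:2]-42*np.array([1,-.04]))
print(p2w(c,f([[413,433]]),60.6)); r=p2w(c,f([[413,433]]),60.6)[0]; print((w2p(c,[r+[19,0,0],r-[19,0,0]])-[140,80])*2.3)
q=p2w(c,f([[112,66],[682,60]]),9);print('sq',q.mean(0)[:2]-68*np.array([1,-.04]))
E
```

```text
[[496.36002234 365.21697757  36.        ]
 [495.06062096 328.98552757  36.        ]] [467.71032165 348.22125257]
cards [465.98895518 348.0262673 ]
[[467.67306277 347.8899874   60.6       ]]
[[408.77811702 341.33459324]
 [416.90489871 517.62556533]]
sq [468.09341569 351.46219001]
```

```bash
python3 -m creep '[[[0,0,-0.15,0,0,0],[0.02,0,-0.28,0,0,0],[0.02,0,-0.34,0,0,0],[0.02,0,-0.34,0,0,0],[0.02,0,-0.34,0,0,0]]]'
python3 -m creep '[[[0,0,0,0,0,0],[0,0,0,0,0,0],[0,0,0,0,0,0],[0,0,0,0,0,0],[0,0,0,0,0,0],[0,0,0,0,0,0]]]' 62
python3 -m creep '[[[0,0,0.6,0,0,0],[0,0,1.6,0,0,0],[0,0,2.8,0,0,0],[0,0,4.2,0,0,0],[0.3,-1.2,5.4,0,0,0],[0.7,-2.7,5.8,0,0,0],[1.1,-4.3,5.8,0,0,0],[1.5,-5.9,5.8,0,0,0],[1.9,-7.5,5.8,0,0,0],[2.3,-9,5.8,0,0,0],[2.7,-10.6,5.8,0,0,0],[3.1,-12.2,5.8,0,0,0],[3.5,-13.8,5.8,0,0,0],[3.9,-15.4,5.8,0,0,0],[4.3,-17,5.8,0,0,0],[4.7,-18.6,5.8,0,0,0],[5.1,-20.2,5.8,0,0,0],[5.4,-21.7,5.8,0,0,0],[5.68,-23.25,5.8,0,0,0],[5.68,-23.25,5.8,0,0,0]]]' 62
python3 -m creep '[[[0,0,0,0,0,0],[0,0,0,0,0,0]]]'
python3 - <<'E'
from h import *
c=snap('wrist','w13'); print(w2p(c,[[609,-233,z] for z in (0,65,75,102)]).round(0).tolist())
u0,v0,u1,v1=270,110,390,260
g=cv2.cvtColor(np.asarray(c['image'],np.uint8),cv2.COLOR_RGB2GRAY)[v0:v1:3,u0:u1:2]
for i,r in enumerate(g): print(v0+3*i,''.join(' .:-=+*#%@'[9-min(9,int(x)//20)] for x in r))
E
```

```text
time_s: 22.7
eef_pos: [467.5, 348.4, 116.8]
ee_rot: [-0.0, 1.0, -0.02, 0.0]
force: [0.0, 0.2, -1.5]
grip_width: 0.421
grip_force: 25.1
time_s: 23.2
eef_pos: [467.4, 348.5, 116.7]
ee_rot: [-0.0, 1.0, -0.02, 0.0]
force: [-0.1, 0.1, -0.6]
grip_width: 0.729
grip_force: 0.0
time_s: 24.87
eef_pos: [609.1, -239.3, 260.6]
ee_rot: [0.001, 1.0, -0.023, -0.0]
force: [-0.8, 0.8, 0.2]
grip_width: 0.724
grip_force: 0.0
time_s: 25.03
eef_pos: [609.3, -232.4, 261.4]
ee_rot: [-0.0, 1.0, -0.02, -0.0]
force: [-0.5, 0.2, -0.6]
grip_width: 0.727
grip_force: 0.0
[[320.0, 177.0], [320.0, 193.0], [320.0, 197.0], [320.0, 207.0]]
110                                                             
113                                                             
116                                                             
119                                                             
122                                                             
125                                                             
128                                                             
131                              
[... 2061 characters left out ...]
                                    ------------==
230                                              :--------------
233                                             :---------------
236                                            .------------=---
239                                            :----------------
242                                           :-----------------
245                                           ------------------
248                                         .----=--------------
251                                        .-------------------=
254                                        --------------------+
257                                       :--------------------+
```

```bash
cat > fit.py <<'E'
from h import *
from scipy.optimize import brute
def fit(f,x0,dz=0,th=92,win=(290,145,352,225),thetas=np.linspace(0,2*np.pi,40)):
    c=load(f); g=cv2.GaussianBlur(cv2.cvtColor(np.asarray(c['image'],np.uint8),cv2.COLOR_RGB2GRAY),(3,3),0)
    a,b,u,v=win; obs=np.zeros(g.shape,bool); obs[b:v,a:u]=g[b:v,a:u]<th
    def mask(x,y):
        m=np.zeros(g.shape,np.uint8)
        for parts in ([(0,16.5),(62,16.5)],[(62,16.5),(68,12),(80,12)],[(80,12),(102,5)]):
            P=np.concatenate([np.c_[x+r*np.cos(thetas),y+r*np.sin(thetas),np.full(40,z+dz)] for z,r in parts])
            cv2.fillConvexPoly(m,cv2.convexHull(w2p(c,P).round().astype(np.int32)),1)
        return m>0
    def cost(p): m=mask(*p); return 1-(m&obs).sum()/(m|obs).sum()
    s=brute(cost,[slice(x0[0]-12,x0[0]+16,1),slice(x0[1]-14,x0[1]+10,1)],finish=None,full_output=True)
    print('fit',s[0],'IoU',1-s[1],obs.sum()); return s[0]
E
python3 -c "
from fit import *
for th in (80,92,100): fit('w13',(609,-233),th=th)"
```

```text
fit [ 615. -238.] IoU 0.5351941747572816 882
fit [ 615. -238.] IoU 0.712378640776699 1174
fit [ 615. -238.] IoU 0.805942995755003 1330
```

```bash
python3 -m creep '[[[0.21,-0.22,0,0,0,0],[0.21,-0.22,-0.8,0,0,0],[0.21,-0.22,-1.8,0,0,0],[0.21,-0.22,-2.8,0,0,0],[0.21,-0.22,-3.8,0,0,0],[0.21,-0.22,-4.8,0,0,0],[0.21,-0.22,-5.5,0,0,0],[0.21,-0.22,-5.9,0,0,0],[0.21,-0.22,-6.04,0,0,0],[0.21,-0.22,-6.04,0,0,0],[0.21,-0.22,-6.04,0,0,0]]]'
python3 -m creep '[[[0,0,0,0,0,0],[0,0,0,0,0,0],[0,0,0,0,0,0],[0,0,0,0,0,0],[0,0,0,0,0,0],[0,0,0,0,0,0],[0,0,0,0,0,0],[0,0,0,0,0,0],[0,0,0,0,0,0],[0,0,0,0,0,0]]]' 18 35
python3 -m creep '[[[0,0,0.3,0,0,0],[0,0,0.8,0,0,0],[0,0,1.6,0,0,0],[0,0,2.4,0,0,0],[0,0,3.2,0,0,0],[0,0,3.2,0,0,0],[0,0,3.2,0,0,0]]]'
python3 -c "
from h import *
c=snap('wrist','w14'); q=w2p(c,[[614.5,-238,80+102]])[0]; print(q)
u0,v0,u1,v1=270,190,370,400
g=cv2.cvtColor(np.asarray(c['image'],np.uint8),cv2.COLOR_RGB2GRAY)[v0:v1:4,u0:u1:2]
for i,r in enumerate(g): print(v0+4*i,''.join(' .:-=+*#%@'[9-min(9,int(x)//16)] for x in r))
"
```

```text
time_s: 26.0
eef_pos: [615.2, -238.2, 112.0]
ee_rot: [0.001, 1.0, -0.02, 0.001]
force: [-0.8, -0.5, -0.7]
grip_width: 0.723
grip_force: 0.0
time_s: 26.83
eef_pos: [615.0, -238.4, 111.8]
ee_rot: [0.0, 1.0, -0.02, 0.001]
force: [-0.1, 1.4, 5.5]
grip_width: 0.363
grip_force: 34.8
time_s: 27.42
eef_pos: [614.9, -238.4, 192.0]
ee_rot: [0.001, 1.0, -0.02, 0.001]
force: [-0.7, 0.5, -1.3]
grip_width: 0.364
grip_force: 34.9
[317.68463652 359.78618676]
190                                   ::::::::::::::. 
194                                 ::::::::::::::::::
198                                .::::::::::::::::::
202                          .::::::::::::::::::-:::::
206                         .:::::::::::::::::::::::--
210                    .-+++++***+=:::::::::::::::::-:
214                 :+========++++***+-:::::::-::-:---
218               ==-==+====+++++++++***-:::-::::::---
222             .===========++++++++*++**=::::-:---:::
226            .++=====++==++++++++*******+::---------
230            +=====++++++++++++++****#***    -------
234           -*=+===++++++++++++++*##%#*##=    
[... 1561 characters left out ...]
::::::#@@@@@@@@@@@@@@%@@@%****++++++*++#
354 %=--==-=------..=@@@@%@@@@@@@@@@@@%***+++++++++**#
358 @%#######**++++*==#@@@@%@@@@@@@@@%*+++**#########%
362 @@%@@@@@@%%@@@@@%%#*#@@@@@@@@@@@%%@%@@@@@@@@@@@@@@
366 @@@@@@@@@@@@@@%@@@@@@@%@@@@@@@%@@@%@@@@@@@@@@@@@@@
370 @@@@@@@@@@@@@@@@@@@@@@@@@@@@@@@@@@@@@@@@@@@@@@@@@@
374 @@@%@@@@@@@@@%@@@@%@%@@@@@@@@@@@@@@@@@@%@@@@@@@@@@
378 %@@@@@@@@@@@@@@@@@@@@@@@@@@@@@@@@@@@@@@@@@@@@@@@@@
382 @@@@@@@@@@@@%@%@@@@@@@@@@@@@@@%@@@@%@@@@@@@@@@@@@@
386 @@@@@@@@@@%@@@@@@@@@@@@@@@@@@@@@@@@%@@@@@@@@@%@@@@
390 @@@@@@@@@@@@@@@@@@@@@@@@@@@@@@@@@@@@@@@@@@@@@@@@@@
394 @@@@@@@@@@@@@@@@@@@@@@@@@@@@@@@@@@@@@@@%@@@@@@@@@@
398 @@@@@@@@@@@@@@@@@@@@@@@@@@@@@@@@@@@@@@@@@@@@@@@@@@
```

```bash
python3 -m creep '[[[-0.4,0,0,0,0,0],[-1.2,-0.1,0,0,0,0],[-2.2,-0.3,0,0,0,0],[-3.2,-0.5,0,0,0,0],[-4.2,-0.7,0,0,0,0],[-5.2,-0.9,0,0,0,0],[-6.2,-1.08,0,0,0,0],[-7,-1.08,0,0,0,0],[-7.46,-1.08,0,0,0,0],[-7.46,-1.08,-0.4,0,0,0],[-7.46,-1.08,-1.2,0,0,0],[-7.46,-1.08,-2,0,0,0],[-7.46,-1.08,-2.5,0,0,0],[-7.46,-1.08,-2.8,0,0,0],[-7.46,-1.08,-2.9,0,0,0],[-7.46,-1.08,-2.9,0,0,0]]]'
python3 - <<'E'
from h import *
c=snap('wrist','w15'); print(w2p(c,[[430,-265.5,3],[467,-306,9],[478.6,-237,9]]).round(0).tolist())
E
```

```text
time_s: 28.8
eef_pos: [428.3, -265.1, 117.3]
ee_rot: [-0.001, 1.0, -0.02, -0.0]
force: [0.0, 0.0, 0.0]
grip_width: 0.359
grip_force: 34.9
[[320.0, 226.0], [392.0, 163.0], [263.0, 147.0]]
```

```bash
python3 -m creep '[[[0,0,-0.04,0,0,0],[0,0,-0.08,0,0,0],[0,0,-0.08,0,0,0],[0,0,-0.08,0,0,0]]]'
python3 -m creep '[[[0,0,0,0,0,0],[0,0,0,0,0,0],[0,0,0,0,0,0],[0,0,0,0,0,0],[0,0,0,0,0,0],[0,0,0,0,0,0]]]' 50
python3 -m creep '[[[0,0,0.4,0,0,0],[0,0,1.1,0,0,0],[0,0,2.2,0,0,0],[0,0,3.4,0,0,0],[0,0,4.8,0,0,0],[0,0,6,0,0,0],[0,0,6,0,0,0],[0,0,6,0,0,0]]]'
python3 - <<'E'
from fit import *
c=snap('wrist','w16'); snap('top','top1')
print(w2p(c,[[430,-265.5,z] for z in (3,65,105)]).round(0).tolist(),w2p(c,[[445,-183.5,z] for z in (3,65)]).round(0).tolist())
print(c['t'])
for th in (60,75): fit('w16',(428,-265),3,th,(280,140,365,230))
u0,v0,u1,v1=150,130,370,280
g=cv2.cvtColor(np.asarray(c['image'],np.uint8),cv2.COLOR_RGB2GRAY)[v0:v1:4,u0:u1:2]
for i,r in enumerate(g): print(v0+4*i,''.join(' .:-=+*#%@'[9-min(9,int(x)//20)] for x in r))
E
```

```text
time_s: 29.18
eef_pos: [428.2, -265.4, 116.5]
ee_rot: [0.0, 1.0, -0.02, 0.0]
force: [-0.6, -0.4, -0.6]
grip_width: 0.364
grip_force: 34.9
time_s: 29.68
eef_pos: [428.2, -265.3, 116.2]
ee_rot: [0.0, 1.0, -0.02, 0.0]
force: [1.1, 0.1, -0.1]
grip_width: 0.583
grip_force: 0.0
time_s: 30.35
eef_pos: [428.4, -265.4, 268.0]
ee_rot: [0.001, 1.0, -0.02, 0.001]
force: [-1.1, -0.3, -1.1]
grip_width: 0.585
grip_force: 0.0
[[319.0, 175.0], [319.0, 190.0], [319.0, 203.0]] [[237.0, 164.0], [220.0, 177.0]]
[-248.54082184  393.75424944  468.54065428]
fit [ 428. -264.] IoU 0.27484662576687113 448
fit [ 428. -264.] IoU 0.5033033033033033 873
130                    -#=::::::::::.:..:.....:::::.:::::::::::::::::::::--+-----------=--:...                    
134                    -#=:::::::::::::::::::::::::::::::::::::::::::::::--+:::::::::::::--------------::..       
138                   .-#+::::::::::::..:::::::::::::::..:::::::::-:::::::=+-:::::::::::::::---:::::::-:------    
142                    =*:::::::::::..::::::::::::::::::::::::::::::::::::+-:::::--:::::::::::-:::::::::---=--    
146      
[... 3200 characters left out ...]
***+******
258                ..::::--------======+++++++++*********#%%%%###%%#%%#%%#######%+=+++==++=++*++++********++*+****
262 *#************++*#************+*+**+*******###******#%%%%%%#%%#%%%%%%#######%+=+=++++++=++*++*+******+++++*#**
266 *************+**************************######**##*#%%%%@%%%%%%#%%%%%#######%++++++++++++***+*******+**+++****
270 **#********++**********************#######%%##*####%%%%%@%%%%%%%%%%%%########++++++++++++***+**********++*****
274 *********++******************##*######%%%%%#######%%%%%%%@%%%%%%%%%%#########++++++++++++**++***********++****
278 ****+*+*++*#*******#***#**##########%%%%%%%######%%@@@@%%%%%%%%%%%%%######***++++++++++++**+*+*+*******+******
```

The bottle stands in the narrow bay and the glass in the wide bay, both near the predicted pixels. I'll check the stack quickly from the top view.

```bash
python3 - <<'E'
from h import *
c=load('top1'); im=np.asarray(c['image'],np.uint8); h=cv2.cvtColor(cv2.GaussianBlur(im,(3,3),0),cv2.COLOR_RGB2HSV)
u,v=w2p(c,[[467.7,348.2,51]])[0]; print(u,v)
m=cv2.inRange(h,(38,25,15),(85,255,255)); n,l,s,ce=cv2.connectedComponentsWithStats(m)
for i in range(1,n):
    if s[i,4]>25 and abs(ce[i][0]-u)<40 and abs(ce[i][1]-v)<40: print(s[i],ce[i],p2w(c,[ce[i]],51))
g=cv2.cvtColor(im,cv2.COLOR_RGB2GRAY)[200:262,160:225]
for i in range(0,62,2): print(''.join(' .:-=+*#%@'[9-min(9,int(x)//20)] for x in g[i]))
a=cv2.imread('pics/top0.png')[165:190,185:215].astype(int);b=cv2.imread('pics/top1.png')[165:190,185:215].astype(int);print('varnish diff',abs(a-b).mean())
E
```

```text
187.19699043991065 229.08739672383678
[181 222  15  15 161] [187.56521739 229.44099379] [[466.76305762 347.19232635  51.        ]]
.............................................................:=#%
.......................:::...................................:=*%
.......:-====-------::::::::::::::::::::::::::................:-+
.......-+*================+++++++++++=======--------------:......
.......:**=--=========-=========-==----=====-============+-......
......:-*+==============----==-------===============-===++-......
.......-*======--====--=---==-----=====================+*=:......
......:-*==---=====-=--::--::---:-----=--===============*=.......
......:-*==-----=-----:.................:-+++===========*-.......
......-=*=====-=--==--:...........:..:..:+**+===========*-.......
......-+*=------------:::::::::-----+*=::=*+=-=========-+:.......
.....:=**----==-===---::::::::::--:-**=-:+*+===-=========........
.....:-**=-------------+++=--=+++-:=**=::=*+=============:.......
.....:-*+=----------=+*+=========*+=#*-:-+*+===========+=........
.....:-*+----------=**============###+==++*+=
[... 408 characters left out ...]
........
....:-*==-----------.........:........:+**+=---=======+=.........
....:=+=------------------:::::::::::::+***==========+*=.........
....-+*======-===========----====-=--=-===============*-.........
....-+*=--=======-=----===============================*-.........
...:-**===============================================*-.........
...:-+++++++========-=--============================-=*-:........
........:...........:----::::---=-------------------=-=-.........
.................................................................
.................................................................
.................................................................
varnish diff 1.1177777777777778
```

```bash
python3 -c "
from rig import ctrl
print(ctrl.finish_job())"
```

```text
the job is handed in; nothing more can be done
None
```

I made up both kits, let go of everything and handed the job in at about 30 s; the final camera checks put every part within about 4 mm of its target and showed the varnish bottle unmoved, but the hand-in returned no verdict.

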